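# Put the electrode set away

## Robot

A 7-joint arm with a two-finger parallel gripper is mounted at the origin on the work surface. World frame = base frame: x ahead of the robot, y to its left, z up, the work surface at z = 0. Lengths are in m, angles in rad, forces in N, time in s.
With the tool pointing down it reaches from about 0.425 to 0.875 m from the base axis. Payload 4.7 kg.
Tool frame: the origin (TCP) lies midway between the tips of the shut fingers; the grasp point (between the pads) lies 19 mm behind it (env.pinch_z is the distance from the TCP to the grasp point, in m); z points along the fingers, y is the line along which they close (so a half turn about z gives the same grasp; the last joint's range is limited). The gripper opens to 87 mm and grips with 3 to 60 N. Pads are 19 mm wide; open, the fingers measure 117 mm over their backs; the gripper's body (75 mm by 190 mm) begins 51 mm behind the grasp point.
Start: joints at [-1.304, 0.321, -0.07, 1.45, 0.023, 1.371, -0.057], TCP at [0.163, 0.629, 0.223] pointing down, gripper open.
Joint ranges: [-2.86, 2.86], [-0.3, 2.09], [-1.38, 1.24], [0.06, 2.45], [-1.56, 4.7], [0.09, 2.05], [-2.69, 2.69]. Speed limits (rad/s): [2.57, 2.57, 3.14, 3.14, 3.14, 3.14, 3.14].

## Interface

Orientations are given as a unit quaternion [x, y, z, w].
In Python, from cell import env gives the robot as it stands.
- The arm moves only by the shell command python3 -m crank 'ROWS' [FORCE]. ROWS is JSON, a list of rows, each a list of 3 entries, a list of its own where there are three numbers: the shift along the tool's x, y, z in mm, then the turn about the tool's z in degrees, then the finger opening in mm, from 0 to 87. In form: [[[dx, dy, dz], twist, claw], ...]. A call has 1 to 8 rows; each row is the pose to reach, as a shift and turn from the pose commanded when the call began, along the tool's axes at that moment; what a row does not reach only later rows make up. A row lasts 1/8 s, in which the tool goes at most 62.5 mm and 10.7 degrees, less where a joint would pass 70% of its speed; a pose out of reach is approached as far as the arm can. A call with a gripper value outside its range is refused whole. The fingers move at their own pace and stop on an object; FORCE is the grip in N (left out, the last holds). Time passes only in rows, so rows that repeat a pose let the fingers close. It gives the time, the measured TCP pose, the force and the opening at its end, in the units of the state.
- env.state(): the state, without advancing time (a new reading comes with each control period).
- env.read_camera(name): name is "side" or "top"; returns the picture (400x640x3 uint8, red, green, blue); there is no depth.
- env.get_calibration(name): a dict with "K" (3x3 intrinsics, pixels), "camera_from_world" (4x4, takes a point from world to camera coordinates). Camera axes: x right, y up, looking along -z (the intrinsics and any distortion apply to the point x, -y, -z); pixel columns grow to the right and rows downward; lengths in m; the calibration is good to about 2 mm. A picture is of the moment at which its call begins. get_calibration takes no time and is no camera call.
- env.sign_off(): hands the job in, once; it reports no verdict.
The state is a dict: "t": time; "joint_positions": joint angles; "dq": joint speeds; "tau": joint torques, N m; "ee_pos": TCP position; "orientation": TCP orientation; "force": force on the tool from outside, world axes, zero at the start; "torque": the same for the moment, N m; "opening": finger opening in m.
Only numpy, scipy, OpenCV 4.12 (cv2) and the standard library are available. Lean on these libraries where they do the work, as an engineer would, in place of code of your own. Each camera call takes 0.05 s, during which the arm holds its last target. There are 200 camera calls.

## Task

Put the electrode set away. First lift the brass hand electrode off the thin brass plate on the riser and stand it in the empty bore of the white stand, right down beside its twin, and let go. Then slide the plate flat along the riser until its end sticks out over the edge facing the robot, take it by that end, and lay it flat and squarely in line on the cork pad on top of the plate stack; leave the stack and everything else where they are.

Things in the scene. Friction and masses are not known exactly. Their poses are not given: they have to be found in the camera images.
- riser: Fixed monitor riser: aluminium deck 10 mm thick between two white legs, 220 (x) x 360 (y) mm, top 60 mm above the desk, open underneath (legs: the outer 22 mm at each y end). Origin on the desk under its centre. The edge facing the robot is at x = -110 mm, along y. The deck is smooth (friction 0.25): a fingertip pressed on the plate with 5 to 10 N draws it along without slipping.
- plate_mid (a point): Thin loose brass plate electrode to be stacked, 150 (x) x 56 (y) x 3 mm, 0.15 to 0.3 kg, lying flat on the riser with its long x axis across the robot-side edge (within 0.25 rad). The point is its centre, half-way through its thickness. Its end nearest the robot is at x = -75 mm in its frame. At the start the hand electrode stands on it.
- electrode_mid (a point): Brass hand electrode standing on the plate: upright tube 32 mm in diameter, 119 mm tall, the top 13 mm a 27 mm black cap; foot chamfered 2.5 mm; 0.15 to 0.3 kg. The point is on its axis, 59.5 mm above its foot; z along the axis.
- stand: Fixed white plastic electrode stand, block 80 (x) x 150 (y) x 50 (z) mm. Origin under its centre, on the desk. Two round bores, 38 mm in diameter and 42 mm deep (floor 8 mm above the desk), with 3 mm chamfered mouths, at y = +37 mm (taken by the twin electrode) and y = -37 mm (empty).
- bore (a point): Centre of the mouth of the empty bore, at the top face of the stand, 50 mm above the desk; the bore goes 42 mm down from here.
- twin_mid (a point): The twin hand electrode, same size and make, already standing in the other bore, 69 mm of it above the stand; to be left there. The point is on its axis, 59.5 mm above its foot.
- tray: Fixed board under the plate stack: 190 (x) x 100 (y) x 12 mm grey laminate with a cork bed 110 x 40 x 10 mm on top, so that the lower plate lies 22 mm above the desk. Origin on the desk under its centre. x is the long way of the stack.
- lower_mid (a point): Centre of the lower brass plate of the stack, a loose plate of the same size (150 x 56 x 3 mm), half-way through its thickness, its long x axis along the tray's; it lies on the cork bed with its top 25 mm above the desk.
- pad_top (a point): Centre of the top face of the loose cork pad (110 x 40 x 12 mm) that lies on the lower plate, centred and in line with it; the top face is 37 mm above the desk. The plate comes to lie on this face and is wider than the pad by 8 mm and longer by 20 mm on each side, so fingers that hold its sides hang free beside the pad.
- clock: Bystander: white desk clock, 33 x 72 x 70 mm high, standing on the riser near its +y end, behind the plate's middle. Origin under its case.
- dish: Bystander: shallow round glass dish, 72 mm across, 16 mm high, on the riser near its -y end. Origin under its centre.
There are look-alikes about, which are no part of the job. What is shaped like the part that bears electrode_mid but green or red is not meant.

How it is judged:
By the outcome, as a careful person would: the job done as asked, in the order asked, and still so for the second after the job is handed in, with the robot touching nothing.
It also fails if it takes over 69 s, if anything falls off the work surface, if the arm or the gripper's body presses on something with over 40 N, if the wrist force passes 120 N, or if a joint passes its speed limit or range.

## Working session

There is one attempt and no reset: what is moved stays moved. The work goes in short steps, Python scripts to look and compute and a shell command to move; the robot and the scene stay as the last step left them, time stands still between calls to the robot, and variables do not carry over. Pictures are saved under pics/ and viewed, on a budget of 10 in all, crops included, one or two more only if the job needs it, and the job is handed in when it is done.

```bash
mkdir -p pics; ls
python3 - <<'E'
from cell import env
import cv2,numpy as np
s=env.state();print(s)
for n in("top","side"):
    cv2.imwrite(f"pics/{n}0.png",cv2.cvtColor(env.read_camera(n),cv2.COLOR_RGB2BGR));c=env.get_calibration(n);print(n,c)
E
```

```text
pics
{'t': 0.0, 'joint_positions': array([-1.3039088 ,  0.32186601, -0.07008885,  1.4516998 ,  0.02258072,
        1.3707731 , -0.05688085]), 'dq': array([ 7.69283332e-04, -9.25390377e-04, -8.83435138e-04, -1.67350189e-03,
       -3.18434909e-05,  7.40148012e-05, -3.61152694e-04]), 'tau': array([-1.84209252e-04, -4.91290176e+01, -4.03961884e-01, -3.12520552e+01,
       -6.40130485e-02,  4.37717128e-02,  1.76431108e-04]), 'ee_pos': array([0.16246675, 0.6287906 , 0.22142115]), 'orientation': array([ 1.26032473e-01,  9.92025633e-01, -9.75971066e-04, -8.48579778e-05]), 'force': array([ 1.02988874,  0.2522438 , -0.20947161]), 'torque': array([0.01834485, 0.0119993 , 0.00091337]), 'opening': 0.08693611818322532}
top {'K': array([[399.48234231,   0.        , 318.48474926],
       [  0.        , 399.48234231, 198.58762812],
       [  0.        ,   0.        ,   1.        ]]), 'camera_from_world': array([[-2.37547516e-02, -9.99713796e-01, -2.83509692e-03,
        -7.22823958e-03],
       [ 9.88787610e-01, -2.39131458e-02,  1.47401576e-01,
        -5.64362249e-01],
       [-1.47427185e-01,  6.98179107e-04,  9.89072666e-01,
        -9.08659475e-01],
       [ 0.00000000e+00,  0.00000000e+00,  0.00000000e+00,
         1.00000000e+00]])}
side {'K': array([[495.60182817,   0.        , 306.91751529],
       [  0.        , 495.60182817, 198.19095622],
       [  0.        ,   0.        ,   1.        ]]), 'camera_from_world': array([[ 0.85052992, -0.52591444, -0.003586  , -0.46513112],
       [ 0.27720712,  0.44249522,  0.85285063, -0.22583221],
       [-0.44693967, -0.72636904,  0.52214265, -1.18644869],
       [ 0.        ,  0.        ,  0.        ,  1.        ]])}
```

View pics/top0.png

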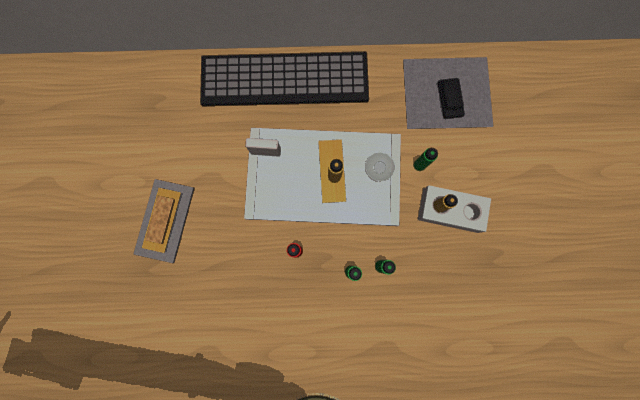

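View pics/side0.png

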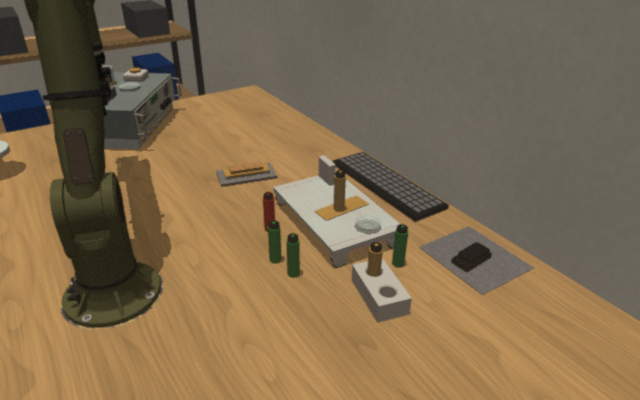

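Top view: the brass electrode on the plate has its cap at (336,165), and the plate runs (320,140) to (346,202). The empty bore is at (472,212), the tray at (163,221), the clock at (262,146) and the dish at (378,167).
What could be taken for the electrode: the twin (451,201), greens (431,154), (354,272) and (387,267), red (294,250). I choose (336,165), the brass one standing on the plate.

```bash
cat > h.py <<'E'
from cell import env
import cv2,numpy as np
from scipy.spatial.transform import Rotation as R
def cam(n):
    c=env.get_calibration(n);return c["K"],c["camera_from_world"]
def ray(n,uv,z):
    K,T=cam(n);uv=np.atleast_2d(np.asarray(uv,float))
    d=np.c_[uv,np.ones(len(uv))]@np.linalg.inv(K).T*[1,-1,-1]
    d=d@T[:3,:3];o=-T[:3,:3].T@T[:3,3]
    return o+d*((z-o[2])/d[:,2])[:,None]
def proj(n,p):
    K,T=cam(n);p=np.atleast_2d(p)@T[:3,:3].T+T[:3,3];q=(p*[1,-1,-1])@K.T
    return q[:,:2]/q[:,2:]
def shot(n,f=None):
    im=env.read_camera(n)
    if f: cv2.imwrite(f,im[:,:,::-1])
    return im
def blobs(n,mask,z,amin=8):
    k,l,st,ce=cv2.connectedComponentsWithStats(mask.astype(np.uint8))
    out=[]
    for i in range(1,k):
        if st[i,4]<amin: continue
        c=cv2.findContours((l==i).astype(np.uint8),0,2)[0][0]
        r=cv2.minAreaRect(c);w=ray(n,cv2.boxPoints(r),z)
        e=[w[1]-w[0],w[2]-w[1]];e.sort(key=lambda v:-np.linalg.norm(v))
        out.append((ce[i].round(1),st[i,4],w.mean(0).round(4),[round(float(np.linalg.norm(v)),3) for v in e],round(float((np.degrees(np.arctan2(e[0][1],e[0][0]))+90)%180-90),1)))
    return out
def fwd(dx,dy,dz):
    """world shift (mm) -> tool shift (mm)"""
    return R.from_quat(env.state()["orientation"]).inv().apply([dx,dy,dz]).round(1)
E
python3 - <<'E'
from h import *
im=cv2.imread("pics/top0.png");hsv=cv2.cvtColor(im,cv2.COLOR_BGR2HSV);H,S,V=cv2.split(hsv)
def reg(m,x0,y0,x1,y1):
    o=np.zeros_like(m);o[y0:y1,x0:x1]=m[y0:y1,x0:x1];return o
brass=(H>12)&(H<28)&(S>120)
riser=(S<40)&(V>150)
print("plate",blobs("top",reg(brass,260,132,392,215),.063))
print("riser",blobs("top",reg(riser,235,120,405,230),.06,500))
print("stand",blobs("top",reg((S<40)&(V>110),410,180,500,240),.05,200))
print("tray",blobs("top",reg((S<60)&(V<150),125,175,200,270),.012,200))
print("lower",blobs("top",reg((S>110)|(H<10),145,190,183,252),.025,30))
for n,u in (("elec",(336.5,164)),("twin",(451.5,200.5))): print(n,[ray("top",[u],z).round(4) for z in (.182,.127)])
print("bore",ray("top",[(472,212)],.05))
a=cv2.resize(im[125:245,240:500],None,fx=3,fy=3,interpolation=2);b=cv2.resize(im[175:270,125:200],None,fx=2.5,fy=2.5)
a=np.vstack([a,np.zeros((240,780,3),np.uint8)]);a[360:360+b.shape[0],:b.shape[1]]=b
s=cv2.imread("pics/side0.png")[160:320,250:420];s=cv2.resize(s,None,fx=1.5,fy=1.5);a[360:600,250:250+s.shape[1]]=s
cv2.imwrite("pics/crop1.png",a)
E
```

```text
plate [(array([385.5, 132. ]), np.int32(12), array([ 0.7174, -0.1842,  0.063 ]), [0.026, 0.0], 88.6), (array([331.4, 171.3]), np.int32(1307), array([ 0.6271, -0.0536,  0.063 ]), [0.148, 0.056], 1.6), (array([335.9, 164.5]), np.int32(15), array([ 0.641 , -0.0639,  0.063 ]), [0.009, 0.007], 88.6)]
riser [(array([320. , 178.1]), np.int32(11288), array([ 0.6168, -0.0311,  0.06  ]), [0.373, 0.219], 86.1)]
stand [(array([457.9, 209. ]), np.int32(1692), array([ 0.5327, -0.3447,  0.05  ]), [0.153, 0.08], 76.4)]
tray [(array([165.8, 221.7]), np.int32(1682), array([0.5247, 0.3582, 0.012 ]), [0.193, 0.104], -12.7)]
lower [(array([162.9, 220.3]), np.int32(1884), array([0.5231, 0.3531, 0.025 ]), [0.147, 0.09], 1.5)]
elec [array([[ 0.6139, -0.0593,  0.182 ]]), array([[ 0.627, -0.062,  0.127]])]
twin [array([[ 0.5327, -0.2893,  0.182 ]]), array([[ 0.5402, -0.3078,  0.127 ]])]
bore [[ 0.52232582 -0.37976051  0.05      ]]
```

View pics/crop1.png

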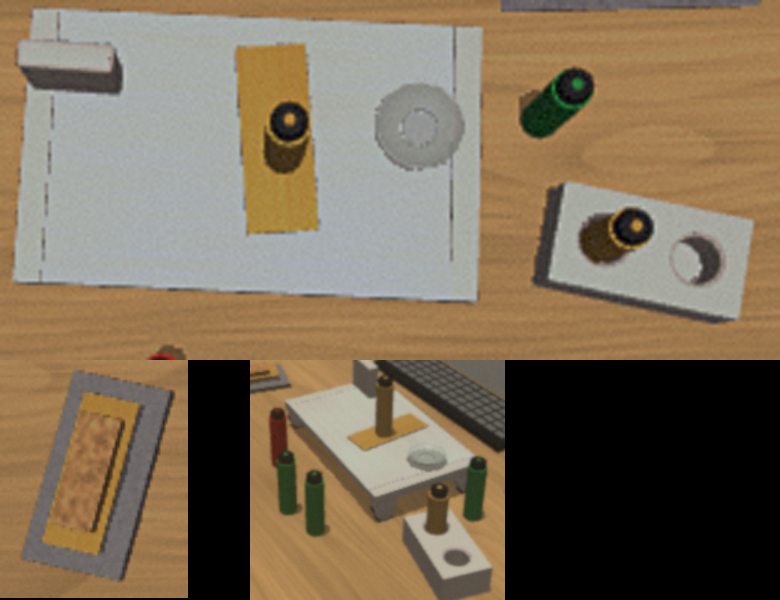

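Crop: the brass electrode with black cap stands on the plate, crop (288,120). It is clearly brass, and the empty bore is at crop (697,259). The choice is confirmed: electrode ≈ (0.614,-0.059), bore ≈ (0.5235,-0.380), plate yaw 1.6°. I go above the electrode.

```bash
python3 -m crank '[[[-610,-553,0],-16,87],[[-610,-553,0],-16,87],[[-610,-553,0],-16,87],[[-610,-553,0],-16,87],[[-610,-553,0],-16,87],[[-610,-553,0],-16,87],[[-610,-553,0],-16,87],[[-610,-553,0],-16,87]]'
python3 - <<'E'
from h import *
s=env.state();print(s["ee_pos"],s["orientation"],s["joint_positions"].round(2))
E
```

```text
t: 1.1
ee_pos: [0.4379, 0.2096, 0.2224]
orientation: [-0.013, 1.0, 0.0, 0.0]
force: [0.1, 1.2, -0.4]
opening: 0.0871
[0.43793056 0.20961936 0.22243512] [-1.32962642e-02  9.99911586e-01  1.55074715e-04  6.73400427e-05] [-0.78 -0.04  0.27  1.86  0.01  1.32  1.09]
```

```bash
python3 -m crank '[[[-169,-274,0],0,87],[[-169,-274,0],0,87],[[-169,-274,0],0,87],[[-169,-274,0],0,87],[[-169,-274,0],0,87],[[-169,-274,0],0,87],[[-169,-274,0],0,87],[[-169,-274,0],0,87]]'
python3 - <<'E'
from h import *
a=shot("top");b=shot("side")
s=env.state();print(s["ee_pos"],s["orientation"])
cv2.imwrite("pics/p2.png",np.hstack([cv2.resize(a[120:250,250:410],None,fx=2.5,fy=2.5),cv2.resize(b[130:260,240:400],None,fx=2.5,fy=2.5)])[:,:,::-1])
# cross-view: axis of electrode in side image
im=cv2.imread("pics/side0.png");
for z in(.07,.12,.182): print(z,proj("side",[.6139,-.0593,z]).round(1))
h=cv2.cvtColor(im,cv2.COLOR_BGR2HSV)
for r in (180,190,200):print(r,np.where((h[r,325:355,2]<150)&(h[r,325:355,1]>60))[0]+325)
E
```

```text
t: 2.1
ee_pos: [0.613, -0.0555, 0.2223]
orientation: [-0.015, 1.0, 0.001, -0.0]
force: [0.8, 1.0, 0.6]
opening: 0.0873
[ 0.61308453 -0.05559348  0.22263407] [-1.48010417e-02  9.99890230e-01  6.75770112e-04 -3.71882520e-05]
0.07 [[338.5 206.2]]
0.12 [[339.  190.7]]
0.182 [[339.7 170.7]]
180 [333 334 335 336 337 338 339 340 341 342 343 344 345 354]
190 [334 335 336 337 338 339 340 341 342 343 344]
200 [334 335 336 337 338 339 340 341 342 343 344]
```

View pics/p2.png

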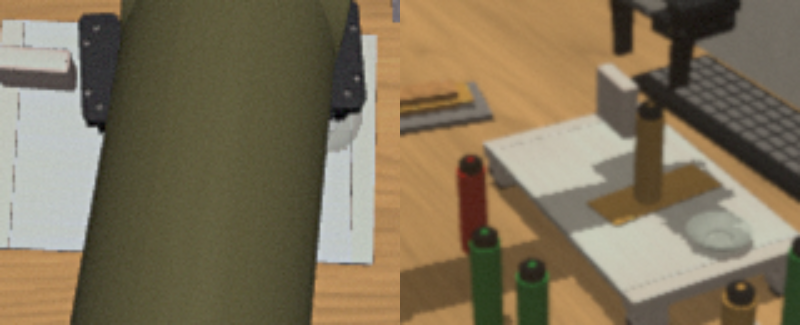

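The fingers straddle the electrode (cap at crop (648,110)). The side view agrees with the estimate: axis column 339, as predicted. I descend and grip.

```bash
python3 -m crank '[[[-1,-3,45],0,87],[[-1,-3,80],0,87],[[-1,-3,93],0,87],[[-1,-3,93],0,87],[[-1,-3,93],0,25],[[-1,-3,93],0,25],[[-1,-3,93],0,25],[[-1,-3,93],0,25]]' 25; python3 -m crank '[[[0,0,0],0,25],[[0,0,0],0,25],[[0,0,0],0,25],[[0,0,0],0,25]]'
```

```text
t: 3.2
ee_pos: [0.6147, -0.0609, 0.1299]
orientation: [-0.013, 1.0, 0.0, 0.0]
force: [1.5, 0.6, -0.3]
opening: 0.055
t: 3.7
ee_pos: [0.6146, -0.0608, 0.1296]
orientation: [-0.013, 1.0, 0.0, 0.0]
force: [-0.2, 0.3, 0.0]
opening: 0.0313
```

```bash
python3 -m crank '[[[0,0,-15],0,25],[[0,0,-50],0,25],[[0,0,-90],0,25],[[0,0,-90],0,25],[[99,-317,-90],0,25],[[99,-317,-90],0,25],[[99,-317,-90],0,25],[[99,-317,-90],0,25]]'; python3 -m crank '[[[31,-99,0],0,25],[[31,-99,0],0,25],[[31,-99,0],0,25],[[31,-99,0],0,25]]'
```

```text
t: 4.7
ee_pos: [0.5451, -0.3026, 0.2187]
orientation: [-0.013, 1.0, 0.0, -0.001]
force: [0.3, -0.1, -2.9]
opening: 0.0314
t: 5.2
ee_pos: [0.5181, -0.4001, 0.2185]
orientation: [-0.013, 1.0, 0.001, -0.0]
force: [0.8, 0.2, -1.9]
opening: 0.0312
```

```bash
python3 -m crank '[[[-6,20,40],0,25],[[-6,20,40],0,25],[[-6,20,40],0,25],[[-6,20,40],0,25]]'
python3 - <<'E'
from h import *
a=shot("top","pics/t3.png");b=shot("side","pics/s3.png")
s=env.state();p=s["ee_pos"];print(p)
f=p[2]-.0666
print("pred foot",proj("side",[p[0],p[1],f]),"bore",proj("side",[.5235,-.380,.05]),proj("top",[.5235,-.380,.05]))
c=b[180:340,330:450].copy();c=cv2.resize(c,None,fx=3.5,fy=3.5)
d=cv2.resize(a[150:250,400:500],None,fx=3.8,fy=3.8)
o=np.zeros((560,800,3),np.uint8);o[:,:420]=c;o[:380,420:]=d;cv2.imwrite("pics/p3.png",o[:,:,::-1])
E
```

```text
t: 5.7
ee_pos: [0.5239, -0.3822, 0.1814]
orientation: [-0.013, 1.0, -0.001, 0.001]
force: [0.2, -0.4, -1.8]
opening: 0.0313
[ 0.52367425 -0.38210254  0.18094709]
pred foot [[389.64208421 267.83554719]] bore [[386.59600524 289.58280293]] [[472.06182029 211.4999024 ]]
```

View pics/p3.png

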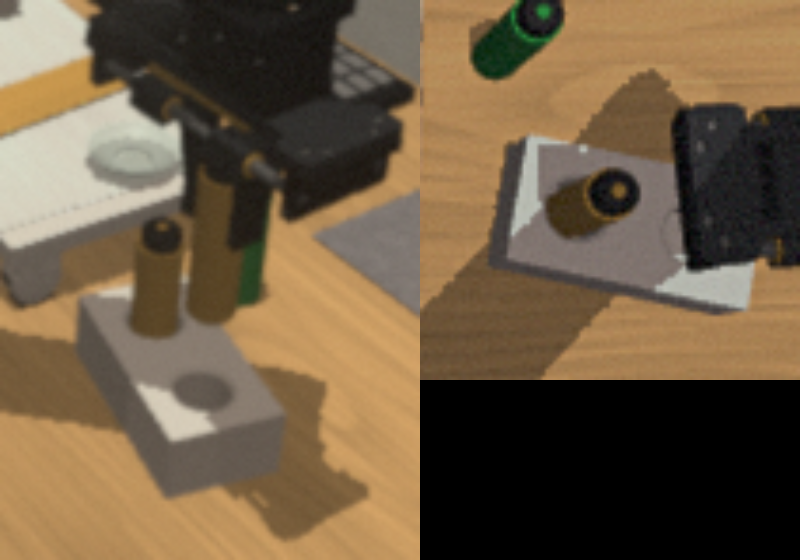

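The electrode's foot is at crop (212,318), behind and above the bore at crop (203,391). A numeric check on the side view's bias before lowering.

Run:
```python
from h import *
im=cv2.imread("pics/side0.png");g=cv2.cvtColor(im,cv2.COLOR_BGR2GRAY)
m=np.zeros_like(g);m[282:302,374:400]=g[282:302,374:400]<125
k,l,st,ce=cv2.connectedComponentsWithStats(m)
for i in range(1,k):
    if st[i,4]>20:print(st[i],ce[i],[ray("side",[ce[i]],z)[0].round(4) for z in(.05,.047)])
# stand top face in side view
h=cv2.cvtColor(im,cv2.COLOR_BGR2HSV);w=((h[:,:,1]<45)&(h[:,:,2]>150)).astype(np.uint8);w[:255]=0;w[320:]=0;w[:,:345]=0;w[:,415:]=0
cs=cv2.findContours(w,0,2)[0];c=max(cs,key=cv2.contourArea);b=cv2.boxPoints(cv2.minAreaRect(c))
ap=cv2.approxPolyDP(c,4,True)[:,0];print(ap.tolist());print(ray("side",ap,.05).round(4))
print("twin top pred",proj("side",[.5414,-.3087,.127]),proj("top",[.5414,-.3087,.127]))
t=(h[:,:,2]<60);t[:238]=0;t[256:]=0;t[:,:366]=0;t[:,386:]=0;y,x=np.where(t);print("cap",x.mean(),y.min(),y.max(),x.min(),x.max())
for r in (260,264,268):print(r,np.where((h[r,360:395,1]>90))[0][[0,-1]]+360)
b3=cv2.cvtColor(cv2.imread("pics/s3.png"),cv2.COLOR_BGR2HSV)
for r in (250,258,264):print(r,[tuple(b3[r,x]) [0:1]+tuple(b3[r,x])[2:] for x in range(380,404,2)])
```

```text
[379 287  18  10 144] [387.29166667 291.5       ] [array([ 0.5208, -0.3858,  0.05  ]), array([ 0.5231, -0.3833,  0.047 ])]
[[353, 265], [379, 305], [409, 298], [383, 261], [383, 272], [375, 278], [365, 273], [366, 262]]
[[ 0.5109 -0.2695  0.05  ]
 [ 0.4779 -0.4096  0.05  ]
 [ 0.5479 -0.4275  0.05  ]
 [ 0.5818 -0.2958  0.05  ]
 [ 0.5555 -0.328   0.05  ]
 [ 0.5261 -0.3349  0.05  ]
 [ 0.5173 -0.3084  0.05  ]
 [ 0.5444 -0.2769  0.05  ]]
twin top pred [[375.40323636 243.50478401]] [[451.86272344 199.94409875]]
cap 375.515625 243 251 371 381
260 [360 394]
264 [369 394]
268 [368 394]
250 [(np.uint8(16), np.uint8(50)), (np.uint8(18), np.uint8(107)), (np.uint8(17), np.uint8(107)), (np.uint8(17), np.uint8(82)), (np.uint8(18), np.uint8(85)), (np.uint8(18), np.uint8(87)), (np.uint8(19), np.uint8(89)), (np.uint8(17), np.uint8(78)), (np.uint8(18), np.uint8(43)), (np.uint8(16), np.uint8(43)), (np.uint8(41), np.uint8(49)), (np.uint8(53), np.uint8(62))]
258 [(np.uint8(19), np.uint8(90)), (np.uint8(18), np.uint8(172)), (np.uint8(17), np.uint8(102)), (np.uint8(18), np.uint8(86)), (np.uint8(17), np.uint8(87)), (np.uint8(18), np.uint8(87)), (np.uint8(18), np.uint8(89)), (np.uint8(18), np.uint8(89)), (np.uint8(19), np.uint8(88)), (np.uint8(24), np.uint8(74)), (np.uint8(50), np.uint8(65)), (np.uint8(53), np.uint8(62))]
264 [(np.uint8(18), np.uint8(92)), (np.uint8(17), np.uint8(120)), (np.uint8(18), np.uint8(80)), (np.uint8(19), np.uint8(84)), (np.uint8(17), np.uint8(87)), (np.uint8(17), np.uint8(90)), (np.uint8(18), np.uint8(88)), (np.uint8(18), np.uint8(89)), (np.uint8(18), np.uint8(86)), (np.uint8(37), np.uint8(64)), (np.uint8(54), np.uint8(66)), (np.uint8(52), np.uint8(62))]
```

Aligned within about 1.5 mm. I lower to just inside the mouth and check the force.

```bash
python3 -m crank '[[[0,1,40],0,25],[[0,1,60],0,25],[[0,1,66],0,25],[[0,1,72],0,25],[[0,1,76],0,25],[[0,1,76],0,25]]'
```

```text
t: 6.55
ee_pos: [0.5235, -0.3801, 0.1038]
orientation: [-0.013, 1.0, -0.0, 0.0]
force: [0.3, -0.5, -2.0]
opening: 0.0312
```

```bash
python3 -m crank '[[[0,0,12],0,25],[[0,0,20],0,25],[[0,0,26],0,25],[[0,0,29],0,25],[[0,0,29],0,25]]'
```

```text
t: 7.18
ee_pos: [0.5236, -0.3802, 0.0747]
orientation: [-0.013, 1.0, -0.0, 0.0]
force: [0.1, 0.4, -1.2]
opening: 0.0314
```

```bash
python3 -m crank '[[[0,0,0],0,52],[[0,0,0],0,52],[[0,0,0],0,52],[[0,0,0],0,52],[[0,0,-20],0,52],[[0,0,-60],0,52],[[0,0,-110],0,52],[[0,0,-110],0,52]]'
python3 - <<'E'
from h import *
print(fwd(640-523.6,-51.8+380.2,0))
E
```

```text
t: 8.18
ee_pos: [0.5256, -0.3825, 0.191]
orientation: [-0.013, 1.0, -0.003, 0.004]
force: [-0.3, -0.4, -0.2]
opening: 0.0518
[-124.9  325.3   -0.7]
```

```bash
python3 -m crank '[[[-125,327,0],0,0],[[-125,327,0],0,0],[[-125,327,0],0,0],[[-125,327,0],0,0],[[-125,327,0],0,0],[[-125,327,0],0,0],[[-125,327,0],0,0],[[-125,327,0],0,0]]' 30
python3 - <<'E'
from h import *
b=shot("side","pics/s4.png");s=env.state();print(s["ee_pos"],s["force"],fwd(640-s["ee_pos"][0]*1e3,-53.2-s["ee_pos"][1]*1e3,0))
h=cv2.cvtColor(b,cv2.COLOR_RGB2HSV)
m=((h[:,:,0]>12)&(h[:,:,0]<28)&(h[:,:,1]>100)).astype(np.uint8)
m[:190]=0;m[225:]=0;m[:,:310]=0;m[:,375:]=0
print(blobs("side",m,.063,50))
cv2.imwrite("pics/p4.png",cv2.resize(b[140:340,250:450],None,fx=3,fy=3)[:,:,::-1])
E
```

```text
t: 9.18
ee_pos: [0.6394, -0.0511, 0.1847]
orientation: [-0.013, 1.0, -0.001, -0.0]
force: [-0.7, -0.4, -0.2]
opening: 0.0005
[ 0.63921694 -0.05194837  0.18477678] [ 0.11907423 -0.60761849 -0.34722257] [-0.8 -1.3  0. ]
[(array([369.3, 194. ]), np.int32(89), array([ 0.7379, -0.0396,  0.063 ]), [0.071, 0.036], 84.7), (array([341. , 207.4]), np.int32(559), array([ 0.6261, -0.0581,  0.063 ]), [0.174, 0.066], 3.1)]
```

View pics/p4.png

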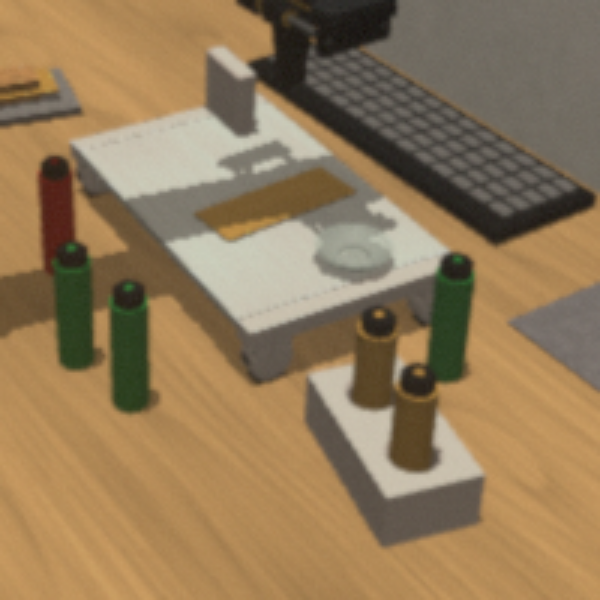

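The side view shows the electrode standing in the bore next to its twin, crop (413,415) and (375,355), and the plate lying free. Next: press, then check where the bystanders stand near the riser's edge.

```bash
python3 -m crank '[[[-1,-1,60],0,0],[[-1,-1,105],0,0],[[-1,-1,116],0,0],[[-1,-1,119],0,0],[[-1,-1,119],0,0]]'
python3 - <<'E'
from h import *
for n,u in (("g1",(354,273)),("g2",(388,267)),("red",(294,250))): print(n,ray("top",[u],.119).round(3))
for y in (240,300):
  pass
print("edge",ray("top",[(334,222.5)],.06),ray("top",[(244.7,219),(399.3,225)],.06))
E
```

```text
t: 9.85
ee_pos: [0.6422, -0.0515, 0.0677]
orientation: [-0.013, 1.0, -0.0, 0.002]
force: [-0.4, -0.2, -0.1]
opening: 0.0008
g1 [[ 0.391 -0.092  0.119]]
g2 [[ 0.402 -0.165  0.119]]
red [[0.442 0.034 0.119]]
edge [[ 0.50456008 -0.05527642  0.06      ]] [[ 0.51764854  0.15129364  0.06      ]
 [ 0.49515822 -0.20583293  0.06      ]]
```

```bash
python3 -m crank '[[[0,0,3],0,0],[[0,0,4],0,0],[[0,0,5],0,0],[[0,0,5],0,0]]'; python3 -m crank '[[[0,0,1],0,0],[[0,0,1],0,0]]';python3 -m crank '[[[0,0,1],0,0],[[0,0,1],0,0]]'
```

```text
t: 10.35
ee_pos: [0.6418, -0.0509, 0.0635]
orientation: [-0.013, 1.0, 0.0, 0.001]
force: [-2.1, 0.6, 10.9]
opening: 0.0002
t: 10.6
ee_pos: [0.6419, -0.0508, 0.0634]
orientation: [-0.013, 1.0, 0.001, 0.001]
force: [-4.8, 0.7, 15.5]
opening: 0.0005
t: 10.85
ee_pos: [0.6419, -0.0509, 0.0634]
orientation: [-0.013, 1.0, 0.001, 0.001]
force: [-7.8, 0.8, 20.4]
opening: 0.0005
```

```bash
python3 -m crank '[[[0,0,-2.5],0,0],[[6,-2,-2.5],0,0],[[14,-4,-2.5],0,0],[[22,-6,-2.5],0,0],[[30,-8,-2.5],0,0],[[30,-8,-2.5],0,0]]'
```

```text
t: 11.6
ee_pos: [0.6131, -0.0595, 0.0635]
orientation: [-0.013, 1.0, 0.0, 0.003]
force: [0.5, 0.6, 8.2]
opening: -0.0001
```

```bash
python3 -m crank '[[[10,-3,0],0,0],[[20,-6,0],0,0],[[30,-9,0],0,0],[[40,-12,0],0,0],[[50,-15,0],0,0],[[58,-17,0],0,0],[[64,-19,0],0,0],[[64,-19,0],0,0]]'
python3 - <<'E'
from h import *
b=shot("side","pics/s5.png");a=shot("top")
s=env.state();print(s["ee_pos"],s["force"])
h=cv2.cvtColor(b,cv2.COLOR_RGB2HSV)
cv2.imwrite("pics/p5.png",np.hstack([cv2.resize(b[170:270,270:400],None,fx=3,fy=3),cv2.resize(a[130:230,250:380],None,fx=3,fy=3)])[:,:,::-1])
E
```

```text
t: 12.6
ee_pos: [0.5501, -0.0802, 0.0635]
orientation: [-0.013, 1.0, 0.0, 0.003]
force: [1.7, 1.3, 9.5]
opening: 0.0002
[ 0.55008746 -0.08014454  0.06346936] [ 0.58990701  0.30292651 10.41656211]
```

View pics/p5.png

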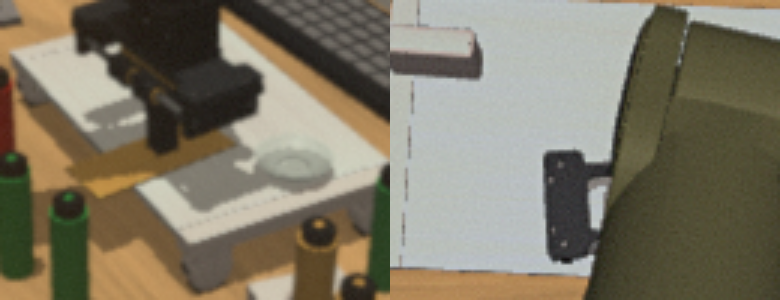

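The plate now sticks out over the front edge, near corner at side crop (95,193). A little further, then lift off.

```bash
python3 -m crank '[[[6,0,0],0,0],[[12,0,0],0,0],[[12,0,0],0,0],[[12,0,-10],0,0],[[12,0,-60],0,0],[[12,0,-90],0,30],[[12,0,-90],0,70],[[12,0,-90],0,87]]'
python3 - <<'E'
from h import *
b=shot("side","pics/s6.png")
s=env.state();print(s["ee_pos"],s["force"])
cv2.imwrite("pics/p6.png",cv2.resize(b[180:260,270:390],None,fx=6,fy=6,interpolation=cv2.INTER_CUBIC)[:,:,::-1])
c=np.array([s["ee_pos"][0]-.0148,-.083]);a=np.radians(1.6);e=np.array([np.cos(a),np.sin(a)]);n=np.array([-e[1],e[0]])
print("pred centre",c,[proj("side",[*(c+i*.075*e+j*.028*n),.063])[0].round(1) for i,j in((-1,1),(-1,-1),(1,-1),(1,1))])
E
```

```text
t: 13.7
ee_pos: [0.5346, -0.0804, 0.1502]
orientation: [-0.013, 1.0, 0.0, -0.001]
force: [-1.7, 0.5, -1.0]
opening: 0.0229
[ 0.5343331  -0.08038749  0.14970366] [ 0.88153301 -0.12096089 -0.55822174]
pred centre [ 0.5195331 -0.083    ] [array([285. , 226.3]), array([296.3, 236.7]), array([343.2, 218.6]), array([331.1, 209.3])]
```

View pics/p6.png

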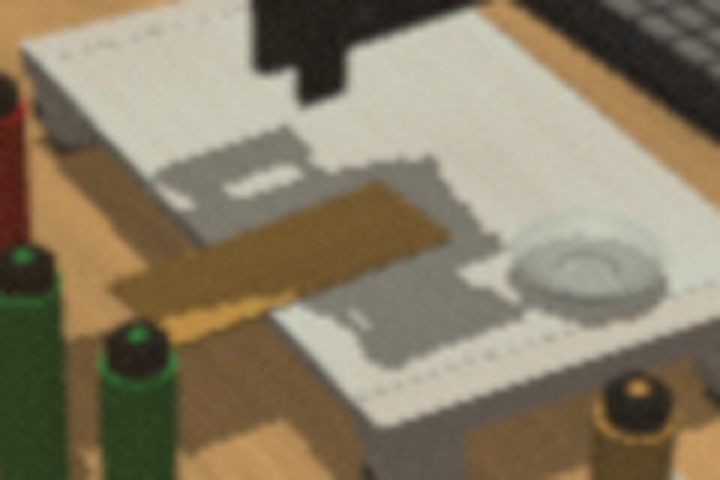

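Plate corners in the crop: (110,288), (172,343), (450,236), (378,180). I cast them at z=0.063.

Run:
```python
from h import *
q=np.array([(110,288),(172,343),(450,236),(378,180)])/6+[270,180]
w=ray("side",q,.063);print(w.round(4),w.mean(0))
d=(w[3]+w[2]-w[0]-w[1])/2;print(np.linalg.norm(d),np.degrees(np.arctan2(d[1],d[0])))
e=ray("side",np.array([(205,245),(272,315)])/6+[270,180],.06);print("edge",e)
# calibration bias check with the first side picture's plate
```

```text
[[ 0.4473 -0.0685  0.063 ]
 [ 0.4493 -0.118   0.063 ]
 [ 0.5973 -0.1142  0.063 ]
 [ 0.5961 -0.0587  0.063 ]] [ 0.52251782 -0.08985253  0.063     ]
0.14855849064220078 2.6286643094988285
edge [[ 0.50244897 -0.05813648  0.06      ]
 [ 0.49884207 -0.11977215  0.06      ]]
```

```bash
python3 -m crank '[[[54,-4,0],0,87],[[54,-4,0],0,87],[[54,-4,0],0,87],[[54,-4,0],0,87],[[54,-4,40],0,87],[[54,-4,60],0,87],[[54,-4,60],0,87]]'
```

```text
t: 14.62
ee_pos: [0.4809, -0.086, 0.0897]
orientation: [-0.013, 1.0, -0.001, -0.002]
force: [0.6, 0.2, 0.1]
opening: 0.0857
```

```bash
python3 -m crank '[[[0,0,20],0,87],[[0,0,32],0,87],[[0,0,36],0,87],[[0,0,36],0,87],[[0,0,36],0,50],[[0,0,36],0,50],[[0,0,36],0,50],[[0,0,36],0,50]]' 15;  python3 -m crank '[[[0,0,0],0,50],[[0,0,0],0,50],[[0,0,0],0,50],[[0,0,0],0,50]]' 60
```

```text
t: 15.62
ee_pos: [0.4817, -0.0859, 0.0552]
orientation: [-0.013, 1.0, 0.0, 0.0]
force: [-0.2, 0.0, 1.0]
opening: 0.0556
t: 16.12
ee_pos: [0.4817, -0.0859, 0.0551]
orientation: [-0.013, 1.0, 0.0, 0.0]
force: [-1.0, 1.0, 2.2]
opening: 0.0539
```

```bash
python3 -m crank '[[[0,0,-5],0,50],[[0,0,-12],0,50],[[0,0,-20],0,50],[[0,0,-30],0,50],[[0,0,-50],0,50],[[0,0,-70],0,50],[[0,0,-70],0,50]]'
python3 - <<'E'
from h import *
b=shot("side","pics/s7.png")
s=env.state();print(s["ee_pos"],s["force"],s["torque"],s["opening"])
cv2.imwrite("pics/p7.png",cv2.resize(b[140:260,270:390],None,fx=5,fy=5,interpolation=cv2.INTER_CUBIC)[:,:,::-1])
E
```

```text
t: 17.0
ee_pos: [0.4831, -0.0861, 0.1269]
orientation: [-0.013, 1.0, 0.0, 0.002]
force: [0.7, -0.1, -2.0]
opening: 0.0539
[ 0.48215869 -0.08598029  0.12568004] [ 0.05687965  0.08667795 -3.0116456 ] [ 0.0768302   0.13468684 -0.0270612 ] 0.05375252279958196
```

View pics/p7.png

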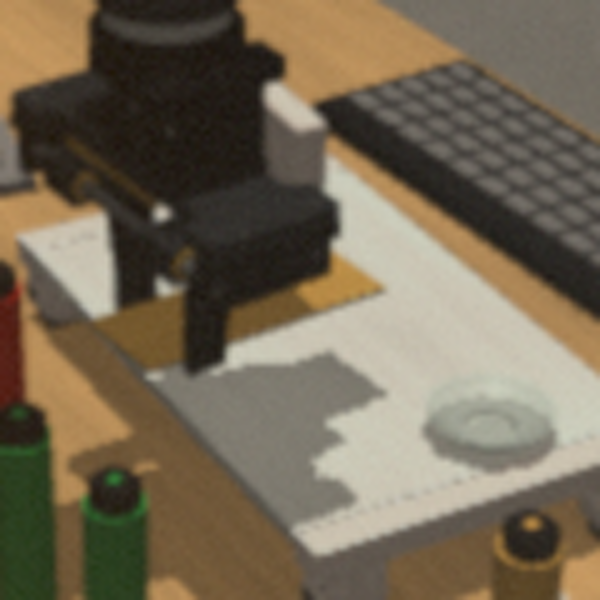

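The plate is held, near-right corner at crop (152,378) and far-right at (383,290). I check that it is level, and compute the target from the tray, lower plate and pad.

Run:
```python
from h import *
for dz in (0,-.015,-.03): print(dz,proj("side",[[.4465,-.115,.1336],[.5965,-.111,.1336+dz]]).round(1).tolist())
print("seen",np.array([(152,378),(383,290)])/5+[270,140])
def rep(n,q,z):
    w=ray(n,q,z);d=(w[1]+w[0]-w[2]-w[3])/2;t=(w[1]+w[2]-w[0]-w[3])/2
    print(n,w.mean(0).round(4),np.linalg.norm(d).round(3),np.linalg.norm(t).round(3),np.degrees(np.arctan2(d[1],d[0])).round(1))
f=lambda q:np.array(q)/2.5+[125,175-144]-.3
rep("top",f([(88,393),(144,405),(98,555),(42,543)]),.025)
rep("top",f([(83,414),(120,420),(90,532),(50,526)]),.037)
im=cv2.imread("pics/top0.png");h=cv2.cvtColor(im,cv2.COLOR_BGR2HSV);H,S,V=[h[175:270,125:200,i].astype(int) for i in range(3)]
def put(m):
    o=np.zeros(im.shape[:2],np.uint8);o[175:270,125:200]=m;return o
yel=put((S>165)&(V>120));print("plate",blobs("top",yel,.025,60))
b=cv2.GaussianBlur(im,(3,3),0);
gray=put((S<70)&(V<170));print("tray",blobs("top",cv2.morphologyEx(gray,2,np.ones((3,3))),.012,200))
sd=cv2.imread("pics/s7.png")
cv2.imwrite("pics/p8.png",np.hstack([cv2.resize(im[175:270,125:200],None,fx=5,fy=5,interpolation=2),cv2.resize(sd[150:245,205:290],None,fx=5,fy=5,interpolation=2)])[:,:800])
```

```text
0 [[296.7, 213.9], [345.0, 196.5]]
-0.015 [[296.7, 213.9], [344.8, 201.4]]
-0.03 [[296.7, 213.9], [344.6, 206.2]]
seen [[300.4 215.6]
 [346.6 198. ]]
top [0.5237 0.3568 0.025 ] 0.149 0.056 -15.3
top [0.5232 0.3591 0.037 ] 0.109 0.037 -13.9
plate [(array([170.2, 197.2]), np.int32(160), array([0.5676, 0.3484, 0.025 ]), [0.058, 0.054], -13.2), (array([158.9, 240.3]), np.int32(175), array([0.4938, 0.3666, 0.025 ]), [0.085, 0.055], -13.2)]
tray [(array([165.6, 221.6]), np.int32(1723), array([0.5248, 0.3584, 0.012 ]), [0.193, 0.105], -12.6)]
```

View pics/p8.png

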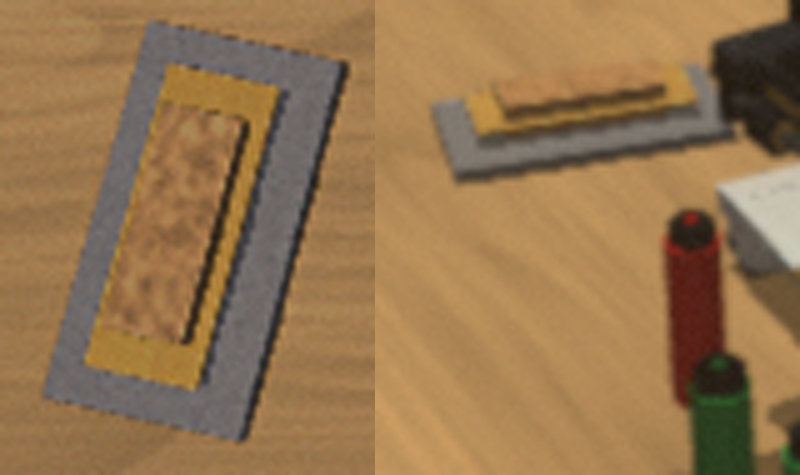

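Plate level within about 1 px. From p8 (left): lower plate corners (166,66), (281,88), (200,390), (85,365); pad (163,106), (243,122), (184,343), (104,330). Target ≈ (0.5236,0.358), yaw ≈ -13.5°. I go above it.

```bash
python3 -m crank '[[[0,0,-25],0,50],[[0,0,-50],0,50],[[-1,30,-55],0,50],[[-2,70,-55],2,50],[[-3,110,-55],4,50],[[-4,150,-55],6,50],[[-5,190,-55],8,50],[[-6,230,-55],10,50]]';  python3 - <<'E'
from h import *
def rep(q,z):
    q=np.array(q)/5+[125,175]-.4;w=ray("top",q,z);d=(w[1]+w[0]-w[2]-w[3])/2;t=(w[1]+w[2]-w[0]-w[3])/2
    print(w.mean(0).round(4),np.linalg.norm(d).round(3),np.linalg.norm(t).round(3),np.degrees(np.arctan2(d[1],d[0])).round(1),np.degrees(np.arctan2(-t[0],t[1])).round(1))
rep([(166,66),(281,88),(200,390),(85,365)],.025)
rep([(163,106),(243,122),(184,343),(104,330)],.037)
rep([(153,22),(346,62),(243,440),(45,395)],.012)
s=env.state();p=s["ee_pos"];print(p,R.from_quat(s["orientation"]).as_matrix()[:2,:2],s["opening"],s["torque"])
print(fwd(*(np.array([.4818,.368,0])-[p[0],p[1],0])*1e3))
E
```

```text
t: 18.05
ee_pos: [0.4808, 0.1451, 0.1789]
orientation: [0.075, 0.997, -0.0, -0.001]
force: [0.2, -0.4, -2.1]
opening: 0.0535
[0.5243 0.3585 0.025 ] 0.148 0.057 -13.3 167.2
[0.5238 0.3584 0.037 ] 0.108 0.039 -13.0 168.4
[0.5248 0.3568 0.012 ] 0.188 0.099 -14.0 166.5
[0.48078543 0.14511739 0.17886372] [[-0.98886215  0.1488254 ]
 [ 0.1488265   0.98886316]] 0.05350026793654955 [-0.00247822  0.04553123 -0.01189996]
[ 3.220e+01  2.206e+02 -1.000e-01]
```

```bash
python3 -m crank '[[[6,40,0],1.5,50],[[12,80,0],3,50],[[18,120,0],4.6,50],[[24,160,0],4.6,50],[[29,195,0],4.6,50],[[32,215,0],4.6,50],[[32,221,0],4.6,50],[[32,221,0],4.6,50]]';  python3 -m crank '[[[0,0,40],0,50],[[0,0,80],0,50],[[0,0,100],0,50],[[0,0,100],0,50]]'
python3 - <<'E'
from h import *
b=shot("side","pics/s9.png");a=shot("top")
s=env.state();p=s["ee_pos"];print(p,R.from_quat(s["orientation"]).as_matrix()[:2,:2],s["opening"],s["torque"])
z=p[2]+.0079
c=p[:2]+.043*np.array([np.cos(np.radians(-13.2)),np.sin(np.radians(-13.2))])
an=np.radians(-13.2);e=np.array([np.cos(an),np.sin(an)]);n=np.array([-e[1],e[0]])
def cor(c,z):return proj("side",[[*(c+i*.075*e+j*.028*n),z] for i,j in((-1,1),(-1,-1),(1,-1),(1,1))]).round(1).tolist()
print("plate",cor(c,z),"lower",cor([.524,.3584],.025))
A=cv2.resize(b[120:220,190:310],None,fx=5,fy=5,interpolation=2)
B=cv2.resize(a[170:270,130:190],None,fx=3.3,fy=5,interpolation=2)
cv2.imwrite("pics/p9.png",np.hstack([A,B])[:,:,::-1])
E
```

```text
t: 19.05
ee_pos: [0.4829, 0.3661, 0.1797]
orientation: [0.115, 0.993, -0.001, -0.0]
force: [0.9, -0.8, -1.1]
opening: 0.0539
t: 19.55
ee_pos: [0.4821, 0.3657, 0.079]
orientation: [0.115, 0.993, -0.001, -0.001]
force: [0.1, 0.2, -0.8]
opening: 0.0539
[0.48367087 0.36756641 0.08161719] [[-0.9738817   0.22704788]
 [ 0.22705073  0.9738819 ]] 0.054204016869651886 [ 0.04005393  0.07102101 -0.00227526]
plate [[220.1, 151.1], [223.2, 158.3], [268.5, 151.6], [264.3, 144.7]] lower [[221.5, 168.4], [224.5, 176.0], [268.8, 169.0], [264.7, 161.7]]
```

View pics/p9.png

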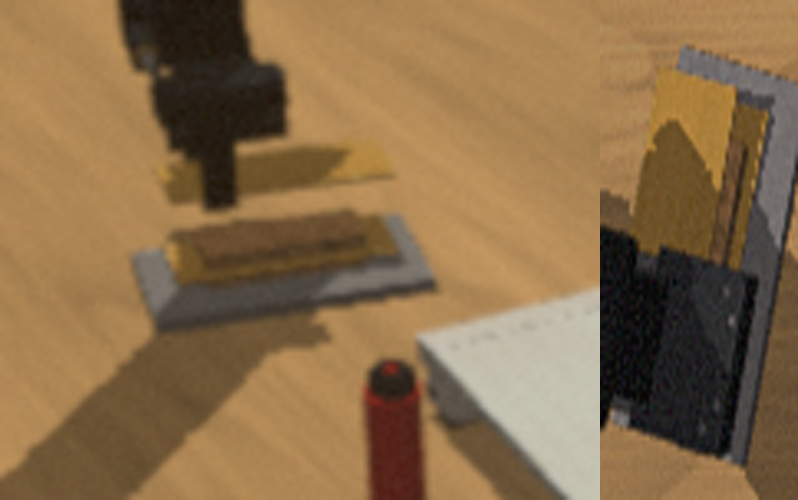

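Plate over the stack: side crop near-right corner (172,203) and far-right (396,178). Lower plate at (184,282) and (402,255). Top crop: far edge (657,68) to (733,92).

Run:
```python
from h import *
q=np.array([(147.3,183.6),(170.3,188.4)])
for z in (.0895,.085):
    w=ray("top",q-.3,z);m=w.mean(0);t=w[0]-w[1];print(z,w.round(4),m.round(4),np.linalg.norm(t),np.degrees(np.arctan2(-t[0],t[1])))
p=env.state()["ee_pos"];print(p);an=np.radians(-13.2);e=np.array([np.cos(an),np.sin(an)]);n=np.array([-e[1],e[0]])
d=m[:2]-p[:2];print("along",d@e,"across",d@n)
```

```text
0.0895 [[0.6015 0.3683 0.0895]
 [0.5891 0.3157 0.0895]] [0.5953 0.342  0.0895] 0.054125574976874626 -13.203020083561286
0.085 [[0.6024 0.3703 0.085 ]
 [0.59   0.3173 0.085 ]] [0.5962 0.3438 0.085 ] 0.054398508337800154 -13.203020083561281
[0.48367087 0.36756641 0.08161719]
along 0.11495217680680739 across 0.0025784313183515655
```

```bash
python3 -m crank '[[[-1,0,15],0,50],[[-1,0,28],0,50],[[-1,0,36],0,50],[[-1,0,40],0,50],[[-1,0,40],0,50],[[-1,0,40],0,50]]'; python3 -m crank '[[[0,0,2],0,50],[[0,0,3],0,50],[[0,0,3],0,50]]'
```

```text
t: 20.4
ee_pos: [0.4838, 0.3674, 0.0405]
orientation: [0.114, 0.993, 0.0, 0.0]
force: [0.1, -0.0, -1.5]
opening: 0.0537
t: 20.78
ee_pos: [0.4834, 0.3671, 0.037]
orientation: [0.114, 0.993, -0.0, -0.0]
force: [-0.3, -0.4, -2.3]
opening: 0.0537
```

```bash
python3 -m crank '[[[0,0,1],0,50],[[0,0,2],0,50],[[0,0,2],0,50]]'; python3 -m crank '[[[0,0,1],0,50],[[0,0,1.5],0,50],[[0,0,1.5],0,50]]'
```

```text
t: 21.15
ee_pos: [0.4834, 0.3671, 0.035]
orientation: [0.114, 0.993, -0.0, -0.0]
force: [-0.6, -0.5, -1.1]
opening: 0.0542
t: 21.52
ee_pos: [0.4836, 0.3672, 0.0336]
orientation: [0.114, 0.993, 0.0, 0.0]
force: [-0.2, -0.5, -1.5]
opening: 0.0539
```

```bash
python3 -m crank '[[[0,0,1],0,50],[[0,0,1.5],0,50],[[0,0,1.5],0,50]]'; python3 -m crank '[[[0,0,0.5],0,50],[[0,0,1],0,50],[[0,0,1],0,50]]'
```

```text
t: 21.9
ee_pos: [0.4835, 0.3672, 0.0322]
orientation: [0.114, 0.993, 0.0, 0.0]
force: [-0.7, 0.3, -0.1]
opening: 0.0534
t: 22.28
ee_pos: [0.4836, 0.3672, 0.0321]
orientation: [0.114, 0.993, 0.0, -0.0]
force: [-2.9, -2.8, 6.5]
opening: 0.054
```

```bash
python3 -m crank '[[[0,0,-0.7],0,50],[[0,0,-0.7],0,58],[[0,0,-0.7],0,64],[[0,0,-0.7],0,72],[[0,0,-0.7],0,78],[[0,0,-0.7],0,78],[[0,0,-0.7],0,78]]' 10; python3 -m crank '[[[0,0,-10],0,78],[[0,0,-40],0,78],[[0,0,-80],0,78],[[0,0,-130],0,78],[[50,100,-150],0,78],[[50,150,-150],0,78],[[50,200,-150],0,78],[[50,200,-150],0,78]]'
python3 - <<'E'
from h import *
b=shot("side","pics/s10.png");a=shot("top","pics/t10.png")
A=cv2.resize(a[125:275,125:275],None,fx=2.6,fy=2.6,interpolation=2);B=cv2.resize(b[140:290,210:360],None,fx=2.6,fy=2.6,interpolation=2)
C=cv2.resize(a[175:270,125:200],None,fx=2.1,fy=2.1)
cv2.imwrite("pics/p10.png",np.hstack([A,B])[:,:,::-1])
h=cv2.cvtColor(a,cv2.COLOR_RGB2HSV);m=np.zeros(h.shape[:2],np.uint8);m[175:270,125:200]=((h[:,:,0]>12)&(h[:,:,0]<28)&(h[:,:,1]>165))[175:270,125:200]
for z in(.04,.0385):print(blobs("top",m,z,60))
E
```

```text
t: 23.15
ee_pos: [0.4835, 0.3672, 0.0318]
orientation: [0.114, 0.993, 0.0, 0.0]
force: [0.2, 0.7, 0.2]
opening: 0.0775
t: 24.15
ee_pos: [0.4778, 0.5779, 0.1817]
orientation: [0.112, 0.994, 0.001, -0.001]
force: [0.2, 0.3, 0.4]
opening: 0.078
[(array([159.5, 218.7]), np.int32(939), array([0.5246, 0.3551, 0.04  ]), [0.149, 0.06], -12.8)]
[(array([159.5, 218.7]), np.int32(939), array([0.5247, 0.3557, 0.0385]), [0.149, 0.06], -12.8)]
```

View pics/p10.png

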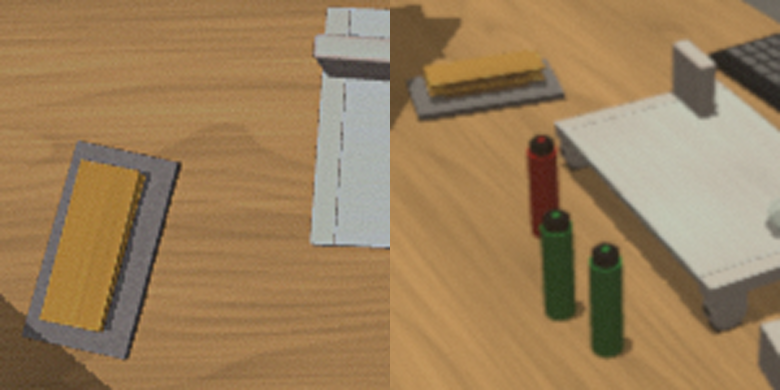

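The plate lies level on the pad, top crop (40,322) to (145,165), in line with the tray. The riser is empty, the bystanders are in place, and the arm is clear. I hand in.

```bash
python3 -c "
from cell import env;print(env.sign_off())"
```

```text
the job is handed in; nothing more can be done
None
```

The job is done and handed in at about 24 s of the 69 s allowed. `sign_off` gives no verdict, so the results below rest on my own checks.

- **Electrode:** I lifted it off the plate, lowered it into the empty bore without contact force and let go. By the tool height at release its foot was at the bore floor (about 8 mm). The side picture taken just after shows it standing beside its twin.
- **Plate:** I slid it along the riser with 8 to 10 N of fingertip pressure until about 55 mm stuck out. I then gripped that end, carried it nearly level (it drooped about 2° at most) and laid it on the cork pad.
- **Last look:** The plate centre was at about (0.525, 0.355) m and the pad centre at (0.524, 0.358) m, so within about 3 mm. The plate's yaw was -12.8° and the stack's about -13.2°. The arm was clear and measured no force, and the clock, tray and bystanders in that view had not visibly moved.

**Disagreements and limits:**
- The side and top cameras disagreed by about 3 to 6 mm in y. I used the top camera for the stack position.
- The last plate measurement includes some of the lower plate's edge (it read 60 mm wide instead of 56 mm), so the 3 mm figure is approximate.
- I did not look at the electrode or the stand again after the first picture.
- While setting the plate down I pressed it against the pad with about 6.5 N, then backed off before releasing.

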